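# Set the step dial and hold the timer case shut

## Robot

A 6-joint arm with a two-finger parallel gripper is mounted at the origin on the work surface. World frame = base frame: x ahead of the robot, y to its left, z up, the work surface at z = 0. Lengths are in m, angles in rad, forces in N, time in s.
With the tool pointing down it reaches from about 0.225 to 0.875 m from the base axis. Payload 3.4 kg.
Tool frame: the origin (TCP) lies midway between the tips of the shut fingers; the grasp point (between the pads) lies 19 mm behind it; z points along the fingers, y is the line along which they close (so a half turn about z gives the same grasp; the last joint's range is limited). The gripper opens to 85 mm and grips with 20 to 120 N. Pads are 22 mm wide; open, the fingers measure 114 mm over their backs; the gripper's body (76 mm by 85 mm) begins 54 mm behind the grasp point. The pads swing forward as they close: fully open they stand 13 mm farther back than shut.
Start: joints at [-1.395, 0.276, 1.505, -0, 1.361, -0.121], TCP at [0.168, -0.55, 0.231] pointing down, gripper open.
Joint ranges: [-2.89, 2.89], [-0.75, 2.08], [0.22, 2.7], [-1.18, 4.32], [0.11, 2.71], [-2.7, 2.7]. Speed limits (rad/s): [2.57, 2.57, 3.14, 3.14, 3.14, 3.14].

## Interface

Orientations are given as a 3x3 rotation matrix whose columns are the frame's x, y, z axes.
In Python, from plant import manip gives the robot as it stands. The module is installed in compiled form; this text tells all that it offers.
- The arm moves only by the shell command python3 -m inch 'ROWS'. ROWS is JSON, a list of rows, each a list of 7 numbers: the turn, a rotation vector about the tool's x, y, z in units of 8 degrees (1.0 is 8 degrees), then the shift along the tool's x, y, z in units of 30 mm (1.0 is 30 mm), then the gripper's target within -1 to 1 (fully open at 1, half-way at 0, shut at -1). In form: [[ax, ay, az, x, y, z, grip], ...]. A call has 1 to 10 rows; each row shifts and turns the commanded pose from where the row before left it, along the tool's axes as they then stand; what a row does not reach is not made up. A row lasts 1/10 s, in which the tool goes at most 50 mm and 8.59 degrees, less where a joint would pass 70% of its speed; a pose out of reach is approached as far as the arm can. A call is refused whole if a number of a shift passes 1 or a number of a turn 1, either way. A call with a gripper value outside its range is refused whole. The fingers move at their own pace and stop on an object; the grip force is fixed at half the most. Time passes only in rows, so rows that do not move let the fingers close. It gives the time, the measured TCP pose, the force, the opening and the grip force at its end, in the units of the state.
- manip.get_state(): the state, without advancing time (a new reading comes with each control period).
- manip.get_image(name): name is "scene" or "top" or "wrist"; returns a dict with "image" (420x560x3 uint8, red, green, blue), "K" (3x3 intrinsics, pixels), "camera_from_world" (4x4, takes a point from world to camera coordinates); the wrist camera has in their place "hand_eye" (4x4, takes a point from camera to tool coordinates, whose origin is the TCP and whose axes are the flange's). Camera axes: x right, y up, looking along -z (the intrinsics and any distortion apply to the point x, -y, -z); pixel columns grow to the right and rows downward; lengths in m; the calibration is good to about 2 mm. A picture is of the moment at which its call begins: read the wrist's pose just before it. There is no depth.
- manip.job_done(): hands the job in; it is judged then, once.
The state is a dict: "clock": time; "joint_pos": joint angles; "joint_vel": joint speeds; "joint_efforts": joint torques, N m; "ee_pos": TCP position; "eef_rot": TCP orientation; "force": force on the tool from outside, world axes, zero at the start; "torque": the same for the moment, N m; "width": finger opening in m; "gripper_force": force on a finger pad.
Only numpy, scipy, OpenCV 4.12 (cv2) and the standard library are available. Lean on these libraries where they do the work, as an engineer would, in place of code of your own. Each camera call takes 0.05 s, during which the arm holds its last target. There are 200 camera calls.

## Task

Set the step dial inside the open timer case to 6, then fit the cover over it onto the case's two dowel pins and press it down against the battery springs until it is fully closed all round. Finish while still holding the cover pressed shut, so that I can put in the screws; leave the screwdriver, the solder spool and the tin of tacks where they are.

Things in the scene. Friction and masses are not known exactly. Their poses are not given: they have to be found in the camera images.
- case: Lower half of a dark grey split plastic case: an open tray 190 x 58 mm in plan, screwed on a plywood board (230 x 110 x 9 mm), all fixed to the bench. Origin: centre of the board's underside, on the bench; x along its length, y across, z up. The tray is centred on the origin; its rim, on which the cover closes, is 17 mm above the bench. In it: step dial, two dowel pins, two cells
- dowel0 (a point): Tip of a steel dowel pin of the case, 32 mm above the bench, at the case's (x, y) = (+68, +19.5) mm. Both pins are upright, 6 mm thick, stand 15 mm above the rim and taper over their top 4 mm
- dowel1 (a point): Tip of the case's other dowel pin, 32 mm above the bench, at the case's (x, y) = (-78, -19.5) mm
- cell_top0 (a point): Top of one of the two battery cells that stand upright in the case, 48.5 mm above the bench, at the case's (x, y) = (+70, 0) mm. Each is 17 mm thick, is carried by a spring and can be pressed down 6 mm. Between cells and dial nothing is higher than 24 mm above the bench
- cell_top1 (a point): Top of the other cell, 48.5 mm above the bench, at the case's (x, y) = (-70, 0) mm
- dial_mid (a point): Point to grip the step dial, on its upright axis, 42 mm above the bench. The dial is a round black fluted sleeve at the case's centre, 26 mm across, from 22 to 54 mm above the bench, free on all sides; beneath it an aluminium scale plate (49 mm across, top at 20 mm) with the numbers 1 to 8. A white line on its top and side points at the set number
- dial (a joint): Angle of the step dial, rad: 0.35 (n - 1) at number n (1 is 0, 6 is 1.75, 8 is 2.45, its end), growing clockwise seen from above. It clicks at each number (about 0.06 N m to turn) and settles in the nearest one when let go; it starts at 2, 3 or 4. At 1.225 its white line points to the case's +x; number 1 lies 70 degrees towards +y from there, 8 as far towards -y
- cover_mid (a point): Centre, half-way up, of the cover (upper half of the case): a loose dark grey shell, open below, 190 (its x) x 58 (its y) x 48 mm high, walls 2.5 mm, flat top, 0.10 to 0.21 kg, standing on its rim on the bench. It fits one way round only, its x along the case's x (it starts within 1.2 rad of that). A small round window in its top, at its (x, y) = (+44, +8) mm, goes over the LED
- socket0 (a point): Mouth, level with the cover's rim (24 mm below its centre), of the socket for dowel0 inside the cover, at the cover's (x, y) = (+68, +19.5) mm. Both sockets open downwards, are 7.2 mm wide with a 1.5 mm chamfer, and 17.5 mm deep
- socket1 (a point): Mouth of the socket for dowel1 inside the cover, at the cover's (x, y) = (-78, -19.5) mm, level with its rim
- closed (a point): Fixed point of the case, 41 mm above the bench over the case's centre, axes as the case's: where cover_mid lies when the cover is fully closed, rim on rim. The cover meets the cells 4 mm before that; their springs push it up with 4 N there and 8 N when closed, so if let go it rides about 4 mm open
- screwdriver: Screwdriver, 170 mm long, lying loose beyond the case and the cover; to be left alone
- spool: Spool of solder, 52 mm across, 36 mm high, standing loose; origin under its centre; to be left alone
- tack_tin: Open tin of brass tacks, 60 mm across, 26 mm high, standing loose; origin under its centre; to be left alone
Mind the look-alikes: they are no part of the job. Of the things that look like the part that bears cover_mid, the smallest one is meant.

How it is judged:
On the way, in this order (a step that is already met when the one before it is completed fails the run):
1. the dial stands at 6 while the case is still open (value of joint dial between 1.63 and 1.87 rad and distance between cover_mid and closed above 0.06 m), for 0.3 s.
2. the cover is on the dowels and fully closed (horizontal distance between cover_mid and closed below 0.003 m and z of cover_mid in the frame of closed below 0.0015 m and angle between the x axis of cover_mid and the x axis of closed, either way round below 0.03 rad), for 0.2 s.
At the end, for the whole second after the job is handed in: Dial at 6 (1.75 +-0.12 rad); cover on both dowels, under 3 mm off sideways, under 1.5 mm open, turned under 0.03 and tilted under 0.025 rad; the robot still on it, the cover bearing on the case with over 7 N; screwdriver, spool and tin within 30 mm of their places (all of step 2 and value of joint dial between 1.63 and 1.87 rad and z of cover_mid in the frame of closed above -0.004 m and angle between the z axis of cover_mid and the z axis of closed, either way round below 0.025 rad and contact force between cover and case above 7 N and contact force between any of the fingers, the arm and cover above 4 N and distance of each of screwdriver, spool, tack_tin from where it was at the start of the episode below 0.03 m); the arm keeps its last pose, push and grip.
It fails at once if the screwdriver, the spool or the tin of tacks is pushed away (distance of any of screwdriver, spool, tack_tin from where it was at the start of the episode above 0.03 m).
It also fails if it takes over 61 s, if anything falls off the work surface, if the arm or the gripper's body presses on something with over 40 N, if the wrist force passes 120 N, or if a joint passes its speed limit or range.

## Working session

There is one attempt and no reset: what is moved stays moved. The work goes in short steps, Python scripts to look and compute and a shell command to move; the robot and the scene stay as the last step left them, time stands still between calls to the robot, and variables do not carry over. Pictures are saved under pics/ and viewed, at most 10 in all, crops included, and the job is handed in when it is done.

```bash
mkdir -p pics
cat > h.py <<'E'
import numpy as np, cv2
from plant import manip
def grab(n):
    s=manip.get_state(); d=manip.get_image(n); K=np.array(d["K"])
    if n=="wrist":
        T=np.eye(4);T[:3,:3]=s["eef_rot"];T[:3,3]=s["ee_pos"]; W=T@np.array(d["hand_eye"])
    else: W=np.linalg.inv(np.array(d["camera_from_world"]))
    return d,K,W
def ray(K,W,px,z,dist=None):
    px=np.array(px,float).reshape(-1,2)
    v=np.c_[(px[:,0]-K[0,2])/K[0,0],-(px[:,1]-K[1,2])/K[1,1],-np.ones(len(px))]@W[:3,:3].T
    o=W[:3,3]; return o+v*((z-o[2])/v[:,2])[:,None]
def proj(K,W,P):
    P=np.array(P,float).reshape(-1,3); c=(P-W[:3,3])@W[:3,:3]
    return np.c_[K[0,2]+K[0,0]*c[:,0]/-c[:,2],K[1,2]-K[1,1]*c[:,1]/-c[:,2]]
def save(d,f,s=1,box=None):
    im=d["image"]
    if box: im=im[box[1]:box[3],box[0]:box[2]]
    cv2.imwrite("pics/"+f,cv2.resize(im,None,fx=s,fy=s,interpolation=cv2.INTER_CUBIC)[:,:,::-1])
E
python3 - <<'E'
from h import *
for n in("top","scene"):
    d,K,W=grab(n);save(d,n+"0.png",1.4); print(n,d.keys(),K.tolist(),W.round(3).tolist())
    np.savez(n+"0.npz",im=d["image"],K=K,W=W)
print(manip.get_state())
E
```

```text
top dict_keys(['image', 'K', 'camera_from_world']) [[477.65113095638816, 0.0, 287.130336109565], [0.0, 477.65113095638816, 219.68561430876073], [0.0, 0.0, 1.0]] [[-0.0, 0.996, -0.093, 0.434], [-1.0, -0.001, -0.012, -0.091], [-0.012, 0.093, 0.996, 1.23], [0.0, 0.0, 0.0, 1.0]]
scene dict_keys(['image', 'K', 'camera_from_world']) [[523.5470176861766, 0.0, 286.2283589251152], [0.0, 523.5470176861766, 204.55088519506805], [0.0, 0.0, 1.0]] [[0.213, -0.846, 0.488, 1.166], [0.977, 0.189, -0.1, -0.218], [-0.008, 0.498, 0.867, 1.175], [0.0, 0.0, 0.0, 1.0]]
{'clock': 0.1, 'joint_pos': array([-1.39498585e+00,  2.76555479e-01,  1.50598451e+00, -2.56619162e-05,
        1.36069867e+00, -1.20995016e-01]), 'joint_vel': array([-0.00106737, -0.0025209 , -0.00392719, -0.00047859, -0.00055033,
        0.00104477]), 'joint_efforts': array([ 1.55795624e-03, -4.17699659e+01, -2.46405870e+01, -2.02393412e-04,
        5.86210968e-03, -5.06218768e-06]), 'ee_pos': array([ 0.16807663, -0.54940821,  0.23052145]), 'eef_rot': array([[ 9.56274110e-01,  2.92471758e-01, -3.12607436e-04],
       [ 2.92471873e-01, -9.56272760e-01,  1.61624363e-03],
       [ 1.73767642e-04, -1.63700083e-03, -9.99998645e-01]]), 'force': array([ 0.21455837, -0.58932936,  0.485611  ]), 'torque': array([-0.0167033 ,  0.06202607, -0.05855952]), 'gripper_force': 0.0, 'width': 0.08533285180834531}
```

View pics/top0.png

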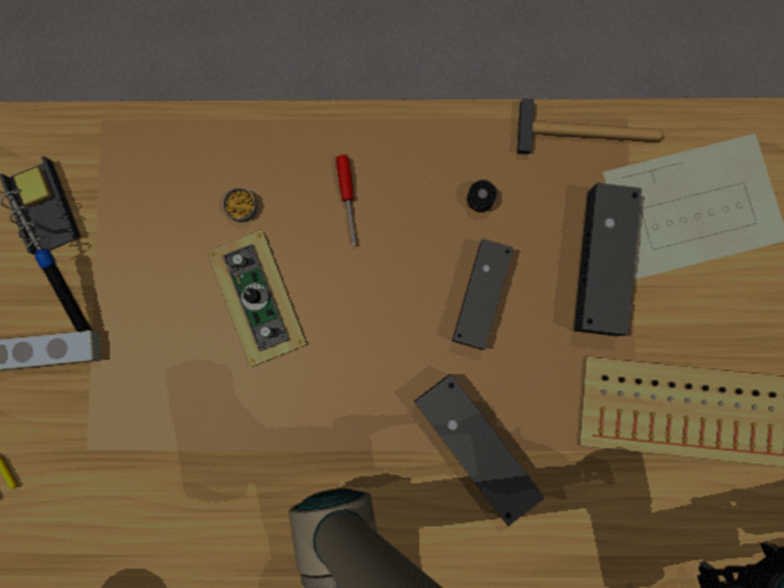

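View pics/scene0.png

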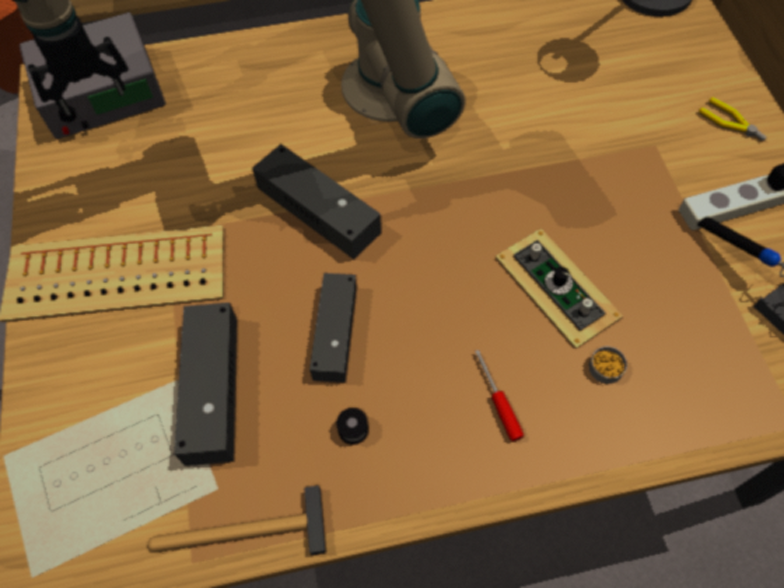

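The scene shows these cover look-alikes (in the 1.4x top picture): A at (483,294), B at (608,258) and C at (478,450). A is the smallest, so I choose it. The case is at (257,297), the tin at (240,204), the screwdriver at (347,200) and the spool at (482,195). Next I measure A and the case and check A in a crop.

Run:
```python
from h import *
z=np.load("top0.npz");im,K,W=z["im"],z["K"],z["W"]
hsv=cv2.cvtColor(im,cv2.COLOR_RGB2HSV)
def rect(mask,zz,name):
    cs,_=cv2.findContours(mask,cv2.RETR_EXTERNAL,cv2.CHAIN_APPROX_NONE)
    c=max(cs,key=cv2.contourArea); P=ray(K,W,c[:,0,:]+.0,zz)[:,:2].astype(np.float32)
    r=cv2.minAreaRect(P*1000); b=cv2.boxPoints(r); e=[b[1]-b[0],b[2]-b[1]]; e=max(e,key=np.linalg.norm); e=e*np.sign(e[0])
    print(name,np.round(r[0],1),np.round(r[1],1),"ang",np.arctan2(e[1],e[0]).round(3))
for zz in(.048,):
    m=np.zeros(im.shape[:2],np.uint8); m[165:255,318:372]=1
    rect(((hsv[...,1]<70)&(m>0)).astype(np.uint8),zz,"cover")
m=np.zeros(im.shape[:2],np.uint8); m[160:265,145:222]=1
print(hsv[225:232,175:190,:].reshape(-1,3)[::9],im[250,180:186],im[200,200:206], hsv[172,186])
b=((hsv[...,2]>130)&(m>0)).astype(np.uint8); print(b.sum()); rect(b,.009,"board")
for n,p in dict(win=(347,191.5),tin=(171.5,145),spool=(344.5,140),B=(434,184),C=(342,321),sd0=(246,112),sd1=(253,174)).items(): print(n,ray(K,W,p,.048 if n=="win" else .03).round(3))
a=im[160:265,145:222];c=im[160:265,310:387]
cv2.imwrite("pics/crop.png",cv2.resize(np.hstack([a,c]),None,fx=5,fy=5,interpolation=cv2.INTER_CUBIC)[:,:,::-1])
```

```text
cover [ 570.  -219.5] [ 58.6 190.1] ang -0.285
[[ 18  67  87]
 [ 67 140  42]
 [ 67 135  64]
 [ 68 141  65]
 [ 66 100  51]
 [ 24 103 119]
 [ 70  36  21]
 [ 60  37  62]
 [ 67 141  65]
 [ 66 130  63]
 [ 26 101 131]
 [ 66 114  58]] [[130 127  82]
 [129 126  81]
 [130 124  81]
 [124 114  73]
 [111  94  65]
 [ 87  79  62]] [[115 109  68]
 [ 84  73  47]
 [ 99  77  51]
 [127 100  67]
 [129 101  68]
 [129 101  68]] [ 26 100 127]
197
board [475.8 138.7] [10.6  6.5] ang 0.337
win [[ 0.615 -0.226  0.048]]
tin [[0.74  0.221 0.03 ]]
spool [[ 0.751 -0.223  0.03 ]]
B [[ 0.637 -0.448  0.03 ]]
C [[ 0.295 -0.212  0.03 ]]
sd0 [[0.826 0.03  0.03 ]]
sd1 [[0.663 0.011 0.03 ]]
```

View pics/crop.png

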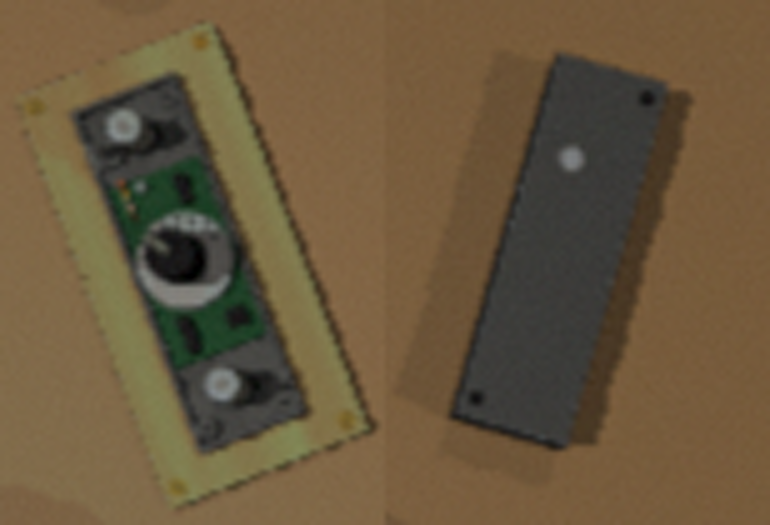

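The crop shows A is a plain cover of 190 x 59 mm, with its window at crop (571,158) towards its upper end. In the case, the LED at crop (138,187) and the numerals are also at the upper end, so both +x axes point up in the image. The dial line at crop (158,242) looks like 2 or 3.

```bash
cat >> h.py <<'E'
def go(x,y,z,yaw=None):
    "units: first turn (az), then shift after the turn; without turn: shift along present axes"
    s=manip.get_state(); R=np.array(s["eef_rot"]); p=s["ee_pos"]
    cy=np.arctan2(R[1,0],R[0,0]); 
    print("tcp",p.round(4),"yaw_x %.3f"%cy,"w %.4f"%s["width"],"F",s["force"].round(1),"t %.1f"%s["clock"],"q",s["joint_pos"].round(2))
    d=np.array([x,y,z])-p; print("shift first:",(R.T@d/.03).round(2))
    if yaw is not None: print("then az units",((cy-yaw+np.pi)%(2*np.pi)-np.pi)/np.radians(8))
E
python3 - <<'E'
from h import *
z=np.load("top0.npz");K,W=z["K"],z["W"]
c=np.array([(18,98),(212,25),(372,428),(180,503)])/5+[145,160]
P=ray(K,W,c,.009)[:,:2];m=P.mean(0);a=(P[0]+P[1]-P[2]-P[3]);print(P.round(4).tolist(),m,np.arctan2(a[1],a[0]))
cells=ray(K,W,np.array([(123,126),(222,384)])/5+[145,160],.0485)[:,:2];a=cells[0]-cells[1];print(cells,cells.mean(0),np.arctan2(a[1],a[0]),np.linalg.norm(a))
d,_,_=grab("wrist");print(np.array(d["hand_eye"]).round(3).tolist(),d["K"])
go(m[0],m[1],.2)
E
```

```text
[[0.6535, 0.2841], [0.6917, 0.1838], [0.482, 0.0976], [0.4438, 0.1954]] [0.56772339 0.19019573] 0.3950354033440932
[[0.6319957  0.21867163]
 [0.50232423 0.16640953]] [0.56715997 0.19254058] 0.38311969167500953 0.13980707323472738
[[-0.001, 0.957, 0.292, 0.074], [1.0, 0.001, -0.0, 0.001], [-0.001, 0.292, -0.957, -0.143], [0.0, 0.0, 0.0, 1.0]] [[325.6247123    0.         278.40982262]
 [  0.         325.6247123  209.0252344 ]
 [  0.           0.           1.        ]]
tcp [ 0.1681 -0.5495  0.2306] yaw_x 0.297 w 0.0853 F [ 0.6 -0.2  0.8] t 0.1 q [-1.39  0.28  1.51  0.    1.36 -0.12]
shift first: [ 19.95 -19.68   1.05]
```

```bash
python3 -m inch '[[0,0,0,1,-1,0.05,1],[0,0,0,1,-1,0.05,1],[0,0,0,1,-1,0.05,1],[0,0,0,1,-1,0.05,1],[0,0,0,1,-1,0.05,1],[0,0,0,1,-1,0.05,1],[0,0,0,1,-1,0.05,1],[0,0,0,1,-1,0.05,1],[0,0,0,1,-1,0.05,1],[0,0,0,1,-1,0.05,1]]'
python3 -m inch '[[0,0,-1,0,0,0,1],[0,0,-1,0,0,0,1],[0,0,-1,0,0,0,1],[0,0,-1,0,0,0,1],[0,0,-1,0,0,0,1],[0,0,-1,0,0,0,1],[0,0,-1,0,0,0,1],[0,0,-1,0,0,0,1],[0,0,-1,0,0,0,1]]'
python3 -c "
from h import *
go(.5675,.191,.2)"
```

```text
clock: 1.15
ee_pos: [0.3677, -0.1736, 0.2162]
eef_rot: [[0.956, 0.292, 0.0], [0.292, -0.956, -0.0], [0.0, 0.0, -1.0]]
force: [1.1, 0.0, -0.6]
width: 0.0849
gripper_force: 0.0
clock: 2.05
ee_pos: [0.3671, -0.1751, 0.2161]
eef_rot: [[0.012, 1.0, -0.0], [1.0, -0.012, 0.0], [0.0, -0.0, -1.0]]
force: [-0.5, 0.9, -0.0]
width: 0.0855
gripper_force: 0.0
tcp [ 0.3671 -0.1751  0.2161] yaw_x 1.559 w 0.0855 F [-0.5  0.9 -0. ] t 2.0 q [-0.62  0.03  1.85 -0.    1.26 -0.6 ]
shift first: [12.28  6.54  0.54]
```

```bash
python3 -m inch '[[0,0,0,1,0.53,0.04,0.2],[0,0,0,1,0.53,0.04,0.2],[0,0,0,1,0.53,0.04,0.2],[0,0,0,1,0.53,0.04,0.2],[0,0,0,1,0.53,0.04,0.2],[0,0,0,1,0.53,0.04,0.2],[0,0,0,1,0.53,0.04,0.2],[0,0,0,1,0.53,0.04,0.2],[0,0,0,1,0.53,0.04,0.2],[0,0,0,1,0.53,0.04,0.2]]'
python3 -m inch '[[0,0,0,1,0.53,0.04,0.2],[0,0,0,1,0.53,0.04,0.2],[0,0,0,0.28,0.15,0,0.2],[0,0,0,0,0,0,0.2]]'
python3 - <<'E'
from h import *
go(.5675,.191,.2)
d,K,W=grab("wrist");save(d,"w1.png",1.4);np.savez("w1.npz",im=d["image"],K=K,W=W)
R=lambda x,y,z:[.5675+np.cos(.385)*x-np.sin(.385)*y,.191+np.sin(.385)*x+np.cos(.385)*y,z]
print((proj(K,W,[R(0,0,.054),R(.07,0,.0485),R(-.07,0,.0485),R(.068,.0195,.032),R(-.078,-.0195,.032)])*1.4).round())
E
```

```text
clock: 3.05
ee_pos: [0.5318, 0.1233, 0.204]
eef_rot: [[0.017, 1.0, -0.0], [1.0, -0.017, -0.0], [-0.0, -0.0, -1.0]]
force: [0.5, -1.1, -0.0]
width: 0.0511
gripper_force: 0.0
clock: 3.45
ee_pos: [0.5691, 0.1906, 0.2011]
eef_rot: [[0.015, 1.0, -0.001], [1.0, -0.015, -0.0], [-0.001, -0.001, -1.0]]
force: [-0.1, -0.7, 0.4]
width: 0.0513
gripper_force: 0.0
tcp [0.5691 0.1906 0.2011] yaw_x 1.555 w 0.0513 F [-0.1 -0.7  0.4] t 3.5 q [ 0.21  0.33  1.5  -0.    1.31  0.22]
shift first: [ 0.01 -0.05  0.04]
[[388. 269.]
 [488. 226.]
 [294. 306.]
 [470. 197.]
 [301. 326.]]
```

View pics/w1.png

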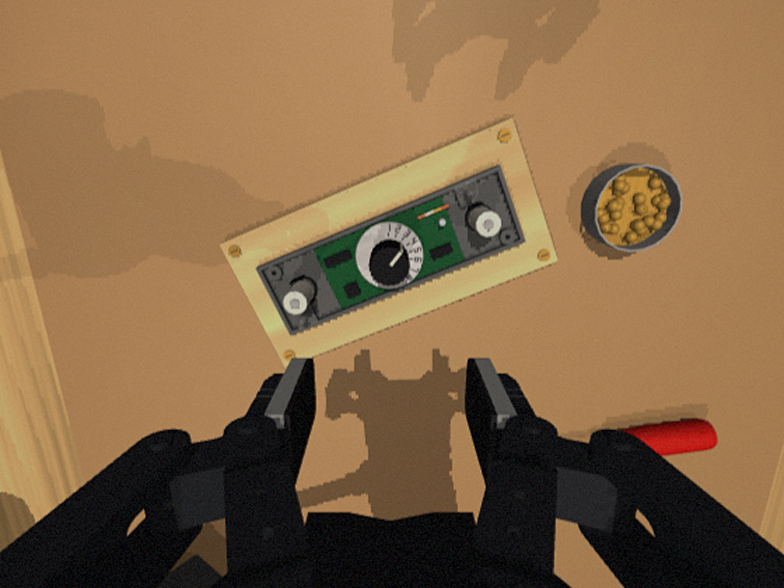

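The wrist view shows the cells at (488,222) and (294,301). The dial line runs from (391,265) to (402,250), about 32° to the +y side, so the dial is at 3. I need +1.05 rad, about 7.5 turn units.

Run:
```python
from h import *
z=np.load("w1.npz");K,W,im=z["K"],z["W"],z["im"]
g=cv2.cvtColor(im,cv2.COLOR_RGB2HSV)
P=[]
for c in((488,222),(294,301)):
    x,y=int(c[0]/1.4),int(c[1]/1.4); s=im[y-15:y+16,x-15:x+16].astype(int); m=(s.min(2)>170).astype(np.uint8)
    M=cv2.moments(m,True); P.append([x-15+M["m10"]/M["m00"],y-15+M["m01"]/M["m00"]])
Q=ray(K,W,P,.0485)[:,:2];a=Q[0]-Q[1];print(P,Q,Q.mean(0),np.arctan2(a[1],a[0]),np.hypot(*a))
b=np.array([(513,118),(556,263),(285,362),(222,244)])/1.4
B=ray(K,W,b,.009)[:,:2];print(B.mean(0),np.arctan2(*(B[0]+B[1]-B[2]-B[3])[::-1]))
go(.5675,.192,.026)
```

```text
[[348.6477987421384, 159.2012578616352], [210.3953488372093, 215.75193798449612]] [[0.63263916 0.21938172]
 [0.50317717 0.16750246]] [0.56790817 0.19344209] 0.38113524756712536 0.1394699362824755
[0.5686592  0.19316797] 0.36829081684491444
tcp [0.5685 0.1894 0.2013] yaw_x 1.554 w 0.0515 F [-0.5 -0.2  0.3] t 3.5 q [ 0.21  0.33  1.5  -0.    1.31  0.22]
shift first: [ 0.09 -0.02  5.84]
```

```bash
python3 -m inch '[[0,0,0,0.1,-0.03,0.8,0.2],[0,0,0,0,0,1,0.2],[0,0,0,0,0,1,0.2],[0,0,0,0,0,1,0.2],[0,0,0,0,0,1,0.2],[0,0,0,0,0,0.95,0.2],[0,0,0,0,0,0,0.2]]'
python3 -m inch '[[0,0,0,0,0,0,-1],[0,0,0,0,0,0,-1],[0,0,0,0,0,0,-1],[0,0,0,0,0,0,-1],[0,0,0,0,0,0,-1],[0,0,0,0,0,0,-1]]'
```

```text
clock: 4.2
ee_pos: [0.5641, 0.1903, 0.0261]
eef_rot: [[0.019, 1.0, -0.009], [1.0, -0.019, -0.003], [-0.003, -0.009, -1.0]]
force: [-0.2, -0.5, -0.6]
width: 0.0512
gripper_force: 0.0
clock: 4.8
ee_pos: [0.5686, 0.1923, 0.0314]
eef_rot: [[0.017, 1.0, 0.002], [1.0, -0.017, -0.001], [-0.001, 0.002, -1.0]]
force: [-3.7, -2.6, 7.8]
width: 0.0245
gripper_force: 59.3
```

```bash
python3 -m inch '[[0,0,1,0,0,0,-1],[0,0,1,0,0,0,-1],[0,0,1,0,0,0,-1],[0,0,1,0,0,0,-1],[0,0,1,0,0,0,-1],[0,0,1,0,0,0,-1],[0,0,1,0,0,0,-1],[0,0,0.55,0,0,0,-1],[0,0,0,0,0,0,-1],[0,0,0,0,0,0,-1]]'
python3 -m inch '[[0,0,0,0,0,0,0.2],[0,0,0,0,0,0,0.2],[0,0,0,0,0,0,0.2],[0,0,0,0,0,-1,0.2],[0,0,0,0,0,-1,0.2],[0,0,0,0,0,-1,0.2],[0,0,0,0,0,-1,0.2],[0,0,0,0,0,-1,0.4],[0,0,0,0,0,-0.5,1],[0,0,0,0,0,0,1]]'
python3 - <<'E'
from h import *
go(.5,.0,.2)
d,K,W=grab("wrist");np.savez("w2.npz",im=d["image"],K=K,W=W)
p=proj(K,W,[.5678,.193,.054])[0];print(p)
x,y=p.astype(int);x=max(x,70);y=max(y,60);save(d,"w2.png",5,(x-70,y-55,x+70,y+55))
E
```

```text
clock: 5.8
ee_pos: [0.5666, 0.1934, 0.0314]
eef_rot: [[0.878, 0.479, -0.002], [0.479, -0.878, 0.001], [-0.001, -0.002, -1.0]]
force: [-6.5, 0.3, 9.9]
width: 0.024
gripper_force: 59.7
clock: 6.8
ee_pos: [0.5702, 0.193, 0.1972]
eef_rot: [[0.878, 0.479, 0.006], [0.479, -0.878, 0.001], [0.006, 0.002, -1.0]]
force: [-0.0, -0.2, -0.5]
width: 0.0845
gripper_force: 0.0
tcp [0.5702 0.193  0.1972] yaw_x 0.499 w 0.0845 F [-0.  -0.2 -0.5] t 6.8 q [ 0.21  0.33  1.51 -0.    1.29  1.28]
shift first: [-5.13  4.53 -0.12]
[275.56545186 197.4791347 ]
```

View pics/w2.png

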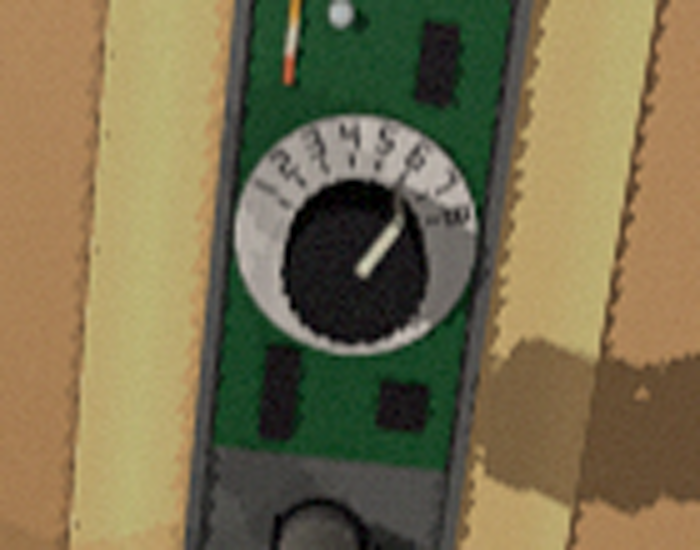

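The line runs from crop (362,272) to (402,220) and its side mark meets the 6 tick, so the dial is at 6. Now I go to the cover.

```bash
python3 -m inch '[[0,0,1,0,0,0,1],[0,0,1,0,0,0,1],[0,0,1,0,0,0,1],[0,0,1,0,0,0,1],[0,0,1,0,0,0,1],[0,0,0.6,0,0,0,1],[0,0,0,0.3,1,0,1],[0,0,0,0.3,1,0,1],[0,0,0,0.3,1,0,1],[0,0,0,0.3,1,0,1]]' | head -2
python3 -m inch '[[0,0,0,0.3,1,0,1],[0,0,0,0.3,1,0,1],[0,0,0,0.3,1,0,1],[0,0,0,0.3,1,0,1],[0,0,0,0.3,1,0,1],[0,0,0,0.3,1,0,1],[0,0,0,0.3,1,0,1],[0,0,0,0.3,1,0,1],[0,0,0,0.2,1,0,1],[0,0,0,0,0,0,1]]' | head -2
python3 - <<'E'
from h import *
go(.57,-.2195,.1,-.285)
d,K,W=grab("wrist");save(d,"w3.png",1.4);np.savez("w3.npz",im=d["image"],K=K,W=W)
R=lambda x,y,z,a=-.285:[.57+np.cos(a)*x-np.sin(a)*y,-.2195+np.sin(a)*x+np.cos(a)*y,z]
print((proj(K,W,[R(0,0,.048),R(.044,.008,.048),R(.095,.029,.048),R(.095,-.029,.048),R(-.095,-.029,.048),R(-.095,.029,.048)])*1.4).round())
E
```

```text
clock: 7.85
ee_pos: [0.5683, 0.0663, 0.1923]
clock: 8.85
ee_pos: [0.5679, -0.2173, 0.1921]
tcp [ 0.5679 -0.2173  0.1921] yaw_x -0.286 w 0.0856 F [0.6 1.1 0.2] t 8.8 q [-0.48  0.35  1.49 -0.    1.3   1.38]
shift first: [0.09 0.04 3.07]
then az units -0.010331622113055279
[[389. 269.]
 [376. 200.]
 [339. 112.]
 [438. 112.]
 [430. 399.]
 [349. 399.]]
```

View pics/w3.png

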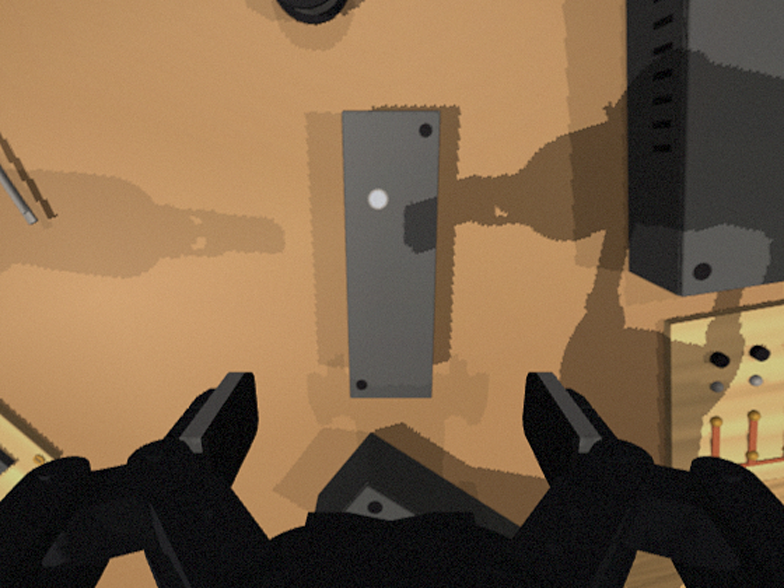

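The cover is under the gripper with its window at (378,199). Its axis column at 391 is within 2 mm of prediction, and it is aligned with the tool. I descend and grip.

```bash
python3 -m inch '[[0,0,0,0.09,0.08,1,1],[0,0,0,0,0,1,1],[0,0,0,0,0,1,1],[0,0,0,0,0,1,1],[0,0,0,0,0,1,1],[0,0,0,0,0,0.6,1],[0,0,0,0,0,0.4,1],[0,0,0,0,0,0,1]]'
python3 -m inch '[[0,0,0,0,0,0,-1],[0,0,0,0,0,0,-1],[0,0,0,0,0,0,-1],[0,0,0,0,0,0,-1],[0,0,0,0,0,0,-1],[0,0,0,0,0,0,-1]]'
```

```text
clock: 9.7
ee_pos: [0.5692, -0.2151, 0.0122]
eef_rot: [[0.96, -0.278, -0.004], [-0.278, -0.961, 0.002], [-0.005, -0.001, -1.0]]
force: [0.2, 0.6, -0.1]
width: 0.0856
gripper_force: 0.0
clock: 10.3
ee_pos: [0.5719, -0.2173, 0.016]
eef_rot: [[0.96, -0.279, 0.003], [-0.279, -0.96, -0.002], [0.003, 0.001, -1.0]]
force: [0.2, 0.3, 5.5]
width: 0.0572
gripper_force: 65.9
```

```bash
python3 -m inch '[[0,0,0,0,0,-0.5,-1],[0,0,0,0,0,-0.8,-1],[0,0,0,0,0,-1,-1],[0,0,0,0,0,-1,-1],[0,0,0,0,0,-0.7,-1],[0,0,0,0,0,0,-1],[0,0,0,0,0,0,-1]]'
python3 - <<'E'
from h import *
go(.5676,.193,.13,.382)
d,K,W=grab("wrist");save(d,"w4.png",1.4);s=manip.get_state();np.savez("w4.npz",im=d["image"],K=K,W=W,he=d["hand_eye"])
E
```

```text
clock: 11.0
ee_pos: [0.5702, -0.2164, 0.1339]
eef_rot: [[0.96, -0.279, -0.001], [-0.279, -0.96, 0.0], [-0.001, -0.0, -1.0]]
force: [0.3, 0.8, -1.9]
width: 0.0566
gripper_force: 65.1
tcp [ 0.5702 -0.2164  0.1339] yaw_x -0.283 w 0.0566 F [ 0.3  0.8 -1.9] t 11.0 q [-0.48  0.39  1.58  0.    1.17  1.38]
shift first: [ -3.89 -13.08   0.13]
then az units -4.761175540324469
```

View pics/w4.png

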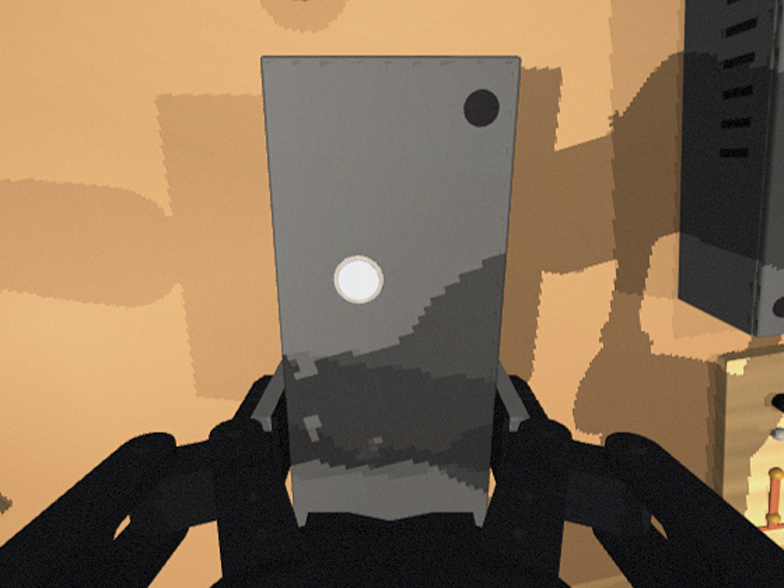

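The lifted cover has its front corners at (262,57) and (520,57) and its window at (358,279). I work out its offset in the tool frame.

Run:
```python
from h import *
z=np.load("w4.npz");K,he=z["K"],z["he"]
px=np.array([(262,57),(520,57),(358,279),(290,445),(491,445)])/1.4
for h in(-.032,-.028,-.036):
    P=ray(K,he,px,h)[:,:2]*1000
    print(h,P.round(1).tolist(),"width",np.hypot(*(P[0]-P[1])).round(1),"centre from front x",(P[:2,0].mean()-95).round(1),"from window",(P[2]-[44,-8]).round(1),"y",P[:2,1].mean().round(1), P[3:,1].mean().round(1))
z=np.load("w2.npz");K,W,im=z["K"],z["W"],z["im"]
M=[]
for s in(-1,1):
    c=[.5676+s*.07*np.cos(.382),.193+s*.07*np.sin(.382),.0485];x,y=proj(K,W,c)[0].astype(int)
    m=(im[y-25:y+26,x-25:x+26].min(2)>165).astype(np.uint8); q=cv2.moments(m,True)
    if q["m00"]: p=[x-25+q["m10"]/q["m00"],y-25+q["m01"]/q["m00"]];M.append(ray(K,W,p,.0485)[0]); print(q["m00"],p,(x,y),M[-1],c)
```

```text
-0.032 [[94.7, -26.5], [94.7, 30.1], [44.2, -6.5], [-4.5, -26.8], [-4.5, 30.1]] width 56.7 centre from front x -0.3 from window [0.2 1.5] y 1.8 1.7
-0.028 [[95.4, -27.5], [95.4, 31.2], [43.1, -6.8], [-7.3, -27.8], [-7.4, 31.1]] width 58.7 centre from front x 0.4 from window [-0.9  1.2] y 1.8 1.7
-0.036 [[94.0, -25.5], [93.9, 29.1], [45.3, -6.2], [-1.6, -25.7], [-1.7, 29.1]] width 54.6 centre from front x -1.1 from window [1.3 1.8] y 1.8 1.7
2.0 [np.float64(260.5), np.float64(262.5)] (np.int64(267), np.int64(264)) [0.50135011 0.17394209 0.0485    ] [np.float64(0.5026455343537485), np.float64(0.16690560610763427), 0.0485]
181.0 [np.float64(284.27624309392263), np.float64(117.74585635359117)] (np.int64(284), np.int64(118)) [0.6326634  0.21956958 0.0485    ] [np.float64(0.6325544656462515), np.float64(0.21909439389236574), 0.0485]
```

```bash
python3 -m inch '[[0,0,-0.76,0,0,0,-1],[0,0,-1,0,0,0,-1],[0,0,-1,0,0,0,-1],[0,0,-1,0,0,0,-1],[0,0,-1,0,0,0,-1],[0,0,0,0.2,-0.5,0,-1],[0,0,0,0.32,-0.8,0,-1],[0,0,0,0.32,-0.8,0,-1],[0,0,0,0.32,-0.8,0,-1],[0,0,0,0.32,-0.8,0,-1]]' | head -2
python3 -m inch '[[0,0,0,0.32,-0.8,0,-1],[0,0,0,0.32,-0.8,0,-1],[0,0,0,0.32,-0.8,0,-1],[0,0,0,0.32,-0.8,0,-1],[0,0,0,0.32,-0.8,0,-1],[0,0,0,0.32,-0.8,0,-1],[0,0,0,0.32,-0.8,0,-1],[0,0,0,0.32,-0.8,0,-1],[0,0,0,0.32,-0.8,0,-1],[0,0,0,0.32,-0.8,0,-1]]' | head -2
python3 -m inch '[[0,0,0,0.34,-1,0,-1],[0,0,0,0,0,0,-1],[0,0,0,0,0,0,-1],[0,0,0,0,0,0,-1],[0,0,0,0,0,0,-1]]'
python3 - <<'E'
from h import *
P=[]
for i in range(4):
    d,K,W=grab("wrist"); P.append(manip.get_state()["ee_pos"])
print(np.array(P).round(4)); go(.5678,.1932,.13,.382); save(d,"w5.png",1.4);np.savez("w5.npz",im=d["image"],K=K,W=W,he=d["hand_eye"])
E
```

```text
clock: 12.05
ee_pos: [0.5692, -0.0947, 0.1329]
clock: 13.05
ee_pos: [0.5683, 0.1632, 0.1329]
clock: 13.55
ee_pos: [0.5681, 0.1922, 0.134]
eef_rot: [[0.929, 0.371, -0.001], [0.371, -0.929, -0.001], [-0.001, 0.0, -1.0]]
force: [0.4, 0.1, -2.7]
width: 0.0571
gripper_force: 65.1
[[0.5683 0.1922 0.1342]
 [0.5685 0.1921 0.1343]
 [0.5686 0.1922 0.1343]
 [0.5686 0.1923 0.1344]]
tcp [0.5686 0.1923 0.1344] yaw_x 0.381 w 0.0571 F [-0.2  0.7 -2.3] t 13.8 q [ 0.21  0.38  1.6  -0.    1.16  1.4 ]
shift first: [-0.01 -0.04  0.15]
then az units -0.009958879033311259
```

View pics/w5.png

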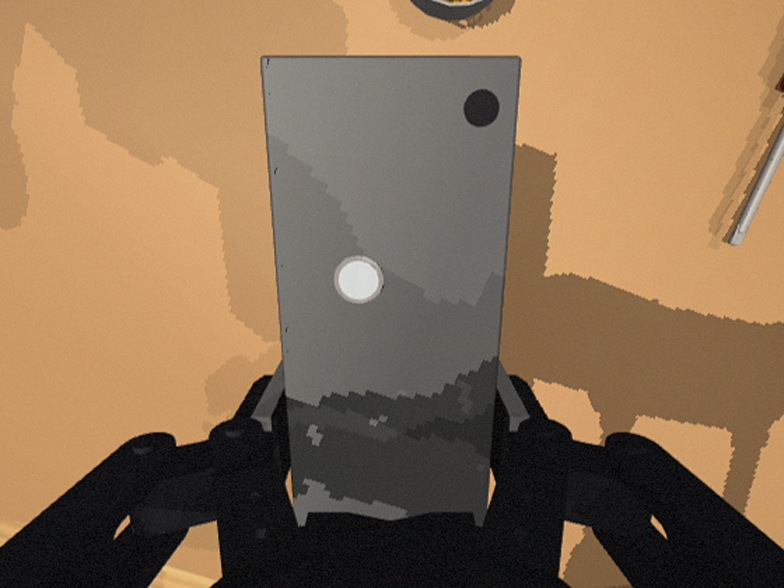

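The window is at (358,279) as before, so the cover hasn't slipped in the grip. The board is hidden behind the cover. I lower to just above the dial and use the top camera to compare cover and board in one view.

```bash
python3 -m inch '[[0,0,0,-0.02,-0.05,0.5,-1],[0,0,0,0,0,0.8,-1],[0,0,0,0,0,0.3,-1],[0,0,0,0,0,0,-1],[0,0,0,0,0,0,-1]]'
python3 - <<'E'
from h import *
go(.567,.1937,.05,.382)
d,K,W=grab("top");np.savez("t2.npz",im=d["image"],K=K,W=W);save(d,"t2.png",6,(135,150,235,250))
R=lambda x,y,z,a=.382:[.567+np.cos(a)*x-np.sin(a)*y,.1937+np.sin(a)*x+np.cos(a)*y,z]
zt=manip.get_state()["ee_pos"][2]+.031
print(((proj(K,W,[R(.095,.029,zt),R(.095,-.029,zt),R(-.095,-.029,zt),R(-.095,.029,zt),R(.044,.008,zt)])-[135,150])*6).round())
E
```

```text
clock: 14.25
ee_pos: [0.5679, 0.1941, 0.0868]
eef_rot: [[0.928, 0.372, 0.001], [0.372, -0.928, 0.0], [0.001, 0.0, -1.0]]
force: [-1.5, 0.5, -1.6]
width: 0.057
gripper_force: 65.0
tcp [0.5679 0.1941 0.0868] yaw_x 0.382 w 0.0570 F [-1.5  0.5 -1.6] t 14.2 q [ 0.21  0.42  1.66 -0.    1.06  1.4 ]
shift first: [-0.03  0.    1.23]
then az units -0.0023740065723532504
[[ 68. 151.]
 [206.  97.]
 [377. 543.]
 [238. 599.]
 [163. 250.]]
```

View pics/t2.png

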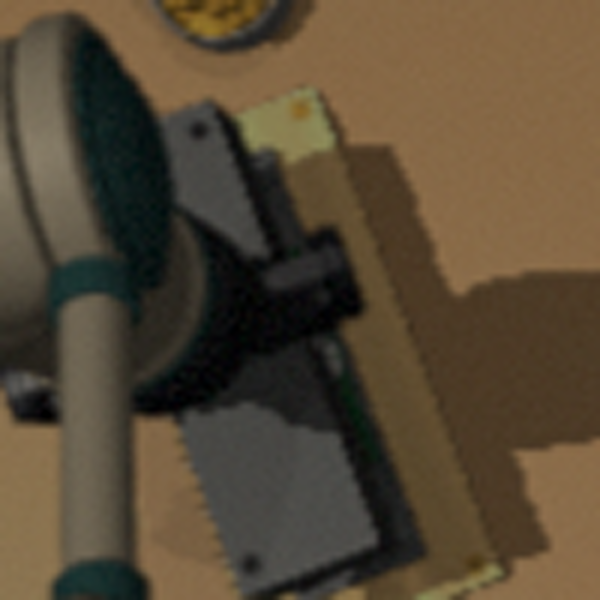

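In the crop, the cover's right-hand corners at (210,100) and (380,545) lie within about 1 mm of where they should be over the case. Descending onto the pins with a force check.

```bash
python3 -m inch '[[0,0,0,0.02,0,0.5,-1],[0,0,0,0,0,0.5,-1],[0,0,0,0,0,0.2,-1],[0,0,0,0,0,0,-1],[0,0,0,0,0,0,-1]]'
python3 -m inch '[[0,0,0,0,0,0.1,-1],[0,0,0,0,0,0.1,-1],[0,0,0,0,0,0,-1]]'
```

```text
clock: 14.8
ee_pos: [0.5686, 0.1945, 0.0512]
eef_rot: [[0.928, 0.373, 0.002], [0.373, -0.928, 0.0], [0.002, 0.0, -1.0]]
force: [0.5, -0.2, -1.3]
width: 0.0571
gripper_force: 65.1
clock: 15.1
ee_pos: [0.5677, 0.1943, 0.0442]
eef_rot: [[0.928, 0.373, -0.0], [0.373, -0.928, -0.0], [-0.0, 0.0, -1.0]]
force: [-0.3, 0.3, -1.5]
width: 0.0572
gripper_force: 65.1
```

```bash
python3 -m inch '[[0,0,0,0,0,0.1,-1],[0,0,0,0,0,0.1,-1],[0,0,0,0,0,0,-1]]'
python3 -m inch '[[0,0,0,0,0,0.1,-1],[0,0,0,0,0,0,-1]]'
```

```text
clock: 15.4
ee_pos: [0.5677, 0.1943, 0.0379]
eef_rot: [[0.928, 0.373, -0.001], [0.373, -0.928, -0.0], [-0.001, -0.0, -1.0]]
force: [-0.3, 1.4, -1.6]
width: 0.0571
gripper_force: 65.1
clock: 15.6
ee_pos: [0.5682, 0.1944, 0.0357]
eef_rot: [[0.928, 0.373, 0.001], [0.373, -0.928, 0.0], [0.001, 0.0, -1.0]]
force: [-1.1, -0.5, 2.5]
width: 0.0571
gripper_force: 65.5
```

```bash
python3 -m inch '[[0,0,0,0,0,0.1,-1],[0,0,0,0,0,0.05,-1],[0,0,0,0,0,0,-1]]'
python3 -m inch '[[0,0,0,0,0,0.05,-1],[0,0,0,0,0,0,-1]]'
```

```text
clock: 15.9
ee_pos: [0.5682, 0.1945, 0.033]
eef_rot: [[0.928, 0.373, 0.002], [0.373, -0.928, 0.0], [0.001, 0.0, -1.0]]
force: [-4.3, -0.7, 13.2]
width: 0.0571
gripper_force: 66.8
clock: 16.1
ee_pos: [0.5682, 0.1944, 0.033]
eef_rot: [[0.928, 0.373, 0.002], [0.373, -0.928, 0.0], [0.002, 0.001, -1.0]]
force: [-6.5, -1.1, 21.6]
width: 0.0572
gripper_force: 67.9
```

```bash
python3 -m inch '[[0,0,0,0,0,0.04,-1],[0,0,0,0,0,0,-1],[0,0,0,0,0,0,-1],[0,0,0,0,0,0,-1],[0,0,0,0,0,0,-1],[0,0,0,0,0,0,-1]]'
```

```text
clock: 16.7
ee_pos: [0.5683, 0.1945, 0.033]
eef_rot: [[0.928, 0.373, 0.003], [0.373, -0.928, 0.0], [0.003, 0.001, -1.0]]
force: [-7.9, -2.0, 28.7]
width: 0.0571
gripper_force: 68.8
```

The height holds at 33.0 mm, the expected closed height, while the force rises to 29 N, so the cover is on its stop and closed. Handing in.

```bash
python3 -c "
from plant import manip
print(manip.job_done())"
```

```text
the job is handed in; nothing more can be done
None
```

The dial is at 6, and the cover is on both dowels and closed; the arm is still holding it down with about 29 N (job handed in at about 17 s, result not reported back), and the screwdriver, spool and tin were not touched.

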